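# Push the bowl tray under the grater past its spring catch

### The job

Bring the tray with the white bowl under the grater: push the tray by its upright side tab up to the spring catch, press the catch's thumb plate down with a fingertip and keep it down while pushing the tray's lug over the tooth, and go on until the tray is fully home. Then take the hand away so that the catch springs back up behind the lug and locks the tray. Only touch and push: do not lift the bowl, and leave the other kitchen things where they are.

Things in the scene. Friction and masses are not known exactly. Their poses are not given: they have to be found in the camera images.
- stand: Grater stand, fixed: wooden board 310 x 430 x 18 mm with two rails and a clamped post (320 mm) from which a grater plate hangs over the tray's home place. Origin: on the counter, z up; the tray travels along its +y; yaw within 0.35 rad. In its frame (mm): board x -175..135, y -165..265; grater and arm x > -55, y 105..175, z 145..310. Tab and catch are on the tray's -x side.
- tray (a joint): How far the aluminium tray (130 x 200 mm, rim 56 mm above the counter) has slid along the stand's +y, m: 0 outer end, 0.17 fully home at a stop. About 1.5 N friction; stays where left. Starts at 0 to 0.05. At 0.127 the raised tooth blocks its lug; from 0.166 the lug is wholly past the tooth, which can rise behind it.
- push_tab (a point): Middle of the rear face of the tray's push tab, the face to push on: upright plate 8 mm thick at the tray's rear edge, across the travel (stand's x -170..-60 mm), 64 to 86 mm above the counter. This point: stand's x -135 mm, y -130 mm + the tray's value, 75 mm up. At x -100..-80 a steel lug runs 25 mm forward from the rear face, its underside 56 mm up.
- catch (a joint): How far the spring catch is pressed straight down, in m: 0 is up, 0.014 the bottom stop. It takes about 4 N to start and 8 N to bottom, and springs back up by itself. From 0.009 its tooth is below the tray's lug.
- thumb_plate (a point): Middle of the top of the catch's thumb plate: flat steel, 40 mm (stand's x) by 106 mm (along the travel), on two springs, 60 mm above the counter when up, 46 mm fully pressed. In the stand's frame x -155..-115, y -70..36 mm, in line with the push tab, which passes 4 mm above the raised plate. A fingertip can press it behind the tab and slide along it.
- tooth (a point): Middle of the top of the catch's square steel tooth, 20 mm (stand's x) by 14 mm (travel), moving with the thumb plate, at the plate's inner front corner between plate and tray; 65 mm above the counter when up. It stands in the way of the tray's lug; its far face is at y = 36 mm in the stand's frame.
- tray_floor (a point): Centre of the tray's inner floor, 41 mm above the counter; moves with the tray; axes as the stand's.
- bowl: Small white ceramic bowl, 104 mm across and 55 mm high, standing loose in the tray. Origin: centre of its underside. It rides along with the tray and must stay in it.
- basket: Bystander: aluminium couscous basket, 190 mm across, 110 mm high; origin under its centre.
- lidded_bowl: Bystander: ceramic bowl with a hinged lid, 136 mm across, 102 mm high; origin under its centre.
- spoon: Bystander: green plastic measuring spoon 150 mm long, lying along its own x on the robot's side of the stand; origin on the counter under its middle.
- glass: Bystander: tea glass, 60 mm across, 80 mm high, beside the stand; origin under its centre.
- jar: Bystander: glass jar with a steel cap, 60 mm across, 85 mm high, near the tray's outer end; origin under its centre.
Mind the look-alikes: they are no part of the job. Leave any green or yellow look-alike of the bowl alone.

How it is judged:
On the way, in this order (a step that is already met when the one before it is completed fails the run):
1. a finger presses the catch down while the tray's lug is still before the tooth (value of joint tray below 0.129 m and value of joint catch above 0.009 m and contact force between the fingers and catch above 0.5 N), for 0.1 s.
2. the tray's lug is over the tooth while the finger still holds the catch down (value of joint tray between 0.131 and 0.16 m and value of joint catch above 0.0085 m and contact force between the fingers and catch above 0.5 N), for 0.05 s.
At the end, for the whole second after the job is handed in: The tray is fully home (within 5 mm of its stop), the catch is up again behind the lug (within 3 mm of its top), and the bowl stands upright and still in the tray (value of joint tray above 0.165 m and value of joint catch below 0.003 m and z of bowl in the frame of tray_floor below 0.006 m and horizontal distance between bowl and tray_floor below 0.06 m and angle between bowl's own z axis and vertical below 0.15 rad and linear speed of bowl below 0.02 m/s); the robot touches nothing.
It fails at once if the bowl is lifted off the tray (by more than 12 mm) or tipped (z of bowl in the frame of tray_floor above 0.012 m or angle between bowl's own z axis and vertical above 0.35 rad).
It fails at once if another kitchen thing is moved by more than 25 mm (distance of any of basket, lidded_bowl, spoon, glass, jar from where it was at the start of the episode above 0.025 m).
It also fails if it takes over 48 s, if anything falls off the work surface, if the arm or the gripper's body presses on something with over 40 N, if the wrist force passes 120 N, or if a joint passes its speed limit or range.

### The arm

A 7-joint arm with a two-finger parallel gripper is mounted at the origin on the work surface. World frame = base frame: x ahead of the robot, y to its left, z up, the work surface at z = 0. Lengths are in m, angles in rad, forces in N, time in s.
With the tool pointing down it reaches from about 0.425 to 0.925 m from the base axis. Payload 6.8 kg.
Tool frame: the origin (TCP) lies between the finger pads; the fingertips stand r.tip_reach ahead of it and the grasp point (between the pads) lies 11 mm behind it (r.tip_reach is the distance from the TCP to the fingertips, in m); z points along the fingers, y is the direction in which the jaws open and shut (so a half turn about z gives the same grasp; the last joint's range is limited). The gripper opens to 85 mm and grips with 20 to 120 N. Pads are 22 mm wide; open, the fingers measure 114 mm over their backs; the gripper's body (76 mm by 85 mm) begins 54 mm behind the grasp point. The pads swing forward as they close: fully open they stand 13 mm farther back than shut.
Start: joints at [-1.366, 0.477, 0.022, 1.555, -0.011, 1.109, -0.083], TCP at [0.208, 0.642, 0.239] pointing down, gripper open.
Joint ranges: [-2.96, 2.96], [-0.34, 2.1], [-1.41, 1.46], [0.24, 2.44], [-1.37, 4.51], [0.17, 1.92], [-2.96, 2.96]. Speed limits (rad/s): [2.39, 2.39, 3.14, 3.14, 3.14, 3.14, 3.14].

### API

Orientations are given as a rotation vector (axis times angle).
In Python, from bench import r, eyes, spotter gives the robot as it stands.
- The arm moves only by the tool carry_out, never from a script. Its argument "series" is text: rows parted by semicolons, each of 5 numbers parted by spaces: the shift along the tool's x, y, z in cm, then the turn about the tool's z in rad, then the opening, from 0 (shut) to 1 (fully open). In form: x y z yaw gripper; .... A call has 1 to 8 rows; each row shifts and turns the commanded pose from where the row before left it, along the tool's axes as they then stand; what a row does not reach is not made up. A row lasts 1/8 s, in which the tool goes at most 62.5 mm and 10.7 degrees, less where a joint would pass 70% of its speed; a pose out of reach is approached as far as the arm can. A call with a gripper value outside its range is refused whole. The fingers move at their own pace and stop on an object; "grip_force" is the grip in N (left out, the last holds). Time passes only in rows, so rows that do not move let the fingers close. It gives the time, the measured TCP pose, the force and the opening at its end, in the units of the state.
- r.get_obs(): the state, without advancing time (a new reading comes with each control period).
- eyes.grab_frame(name): name is "scene" or "top" or "wrist"; returns a dict with "color" (400x640x3 uint8, blue, green, red), "intrinsics" (3x3 intrinsics, pixels), "R" (3x3) and "t" (3): a world point X has camera coordinates R X + t; the wrist camera has in their place "T_tool_cam" (4x4, takes a point from camera to tool coordinates, whose origin is the TCP and whose axes are the flange's). Camera axes: x right, y down, z forward; pixel columns grow to the right and rows downward; lengths in m; the calibration is good to about 2 mm. The wrist camera is an equidistant fisheye: a pixel r from the principal point sees the ray r / f radians off the axis. A picture is of the moment at which its call begins: read the wrist's pose just before it. There is no depth.
- r.hand_in(): hands the job in, once; it reports no verdict.
Trained networks look in a picture, given as the dict that the camera call returned (one of the last four; its "shot" number tells which), for a name from the list of things; names that differ only in an ending like _2 or _b are one class to them, and where a whole thing is asked for, a point or a joint stands for the part that bears it (a point fixed in the world has none). Each returns a list of dicts, best first, with "confidence" (0 to 1); they miss things now and then, are a little off and sometimes report something else, mostly with a low value. They report only what shows in the picture. A call takes as long as a camera call. They do not tell look-alikes from the thing itself.
- spotter.search_frame(picture, query): "uv" ([column, row] in pixels, amid what is visible of it).
- spotter.trace(picture, query): "pixels" (400x640 bool, what is visible of it) and "uv" ([column, row] in pixels, amid what is visible of it).
- spotter.mark_of(picture, query): "uv" ([column, row] in pixels: a listed point, or the origin of a listed thing).
The state is a dict: "clock": time; "joints": joint angles; "qvel": joint speeds; "tau": joint torques, N m; "tcp_pos": TCP position; "orientation": TCP orientation; "contact_force": force on the tool from outside, world axes, zero at the start; "moment": the same for the moment, N m; "grip_width": finger opening in m.
Only numpy, scipy, OpenCV 4.12 (cv2) and the standard library are available. Lean on these libraries where they do the work, as an engineer would, in place of code of your own. Each camera call takes 0.05 s, during which the arm holds its last target.

## Working session

There is one attempt and no reset: what is moved stays moved. The work goes in short steps, Python scripts to look and compute and a tool call to move; the robot and the scene stay as the last step left them, time stands still between calls to the robot, and variables do not carry over. Pictures are saved under pics/ and viewed, and the job is handed in when it is done.

Besides the shell and the picture viewer there is one more tool, called after ">>>" as name(argument=value, ...) on one line, values as JSON. carry_out: Moves the arm, as the interface text tells. Its arguments: {"type":"object","properties":{"series":{"type":"string"},"grip_force":{"type":"number"}},"required":["series"]}

```bash
ls; mkdir -p pics
cat > h.py <<'E'
import numpy as np, cv2
from scipy.spatial.transform import Rotation as Ro
from bench import r, eyes, spotter
E
python3 - <<'E'
from h import *
o=r.get_obs(); print(o, r.tip_reach)
for n in ("scene","top"):
    p=eyes.grab_frame(n); cv2.imwrite(f"pics/{n}0.png",p["color"]); print(n,p["intrinsics"],p["R"],p["t"])
    for q in ("push_tab","thumb_plate","tooth","tray_floor","stand","bowl","basket","lidded_bowl","spoon","glass","jar"):
        print(q,[(np.round(d["uv"]).tolist(),round(d["confidence"],2)) for d in spotter.mark_of(p,q)[:3]])
E
```

```text
pics
{'clock': 0.0, 'joints': array([-1.36608795,  0.47780625,  0.0223647 ,  1.55644524, -0.0115084 ,
        1.10930005, -0.08312298]), 'qvel': array([ 0.00112208,  0.00127707,  0.00092288,  0.00021521, -0.00097514,
        0.00035159,  0.00153431]), 'tau': array([ 1.94736887e-03, -5.96459985e+01,  1.60811808e+00, -2.81196892e+01,
        1.21677914e-02,  9.21989704e-03, -6.13375249e-06]), 'tcp_pos': array([0.20756755, 0.64168918, 0.23832469]), 'orientation': array([-4.89376767e-01, -3.10309380e+00,  2.86590519e-03]), 'contact_force': array([-0.91464479,  0.85871246,  0.04777484]), 'moment': array([-0.06688432, -0.02712027,  0.00752879]), 'grip_width': 0.08531123383772196} 0.008
scene [[501.10189246   0.         315.12107286]
 [  0.         501.10189246 204.65123598]
 [  0.           0.           1.        ]] [[-0.72231686  0.69138196  0.01579014]
 [ 0.51739743  0.55541572 -0.65100943]
 [-0.45886627 -0.46206531 -0.75890539]] [ 0.40695994 -0.24169303  1.82135118]
push_tab []
thumb_plate [([306.0, 168.0], 0.52)]
tooth []
tray_floor [([280.0, 199.0], 0.64)]
stand [([279.0, 204.0], 0.69
[... 325 characters left out ...]
482.33129504 204.49041293]
 [  0.           0.           1.        ]] [[ 0.02118347 -0.99969194 -0.01293386]
 [-0.99747244 -0.02025529 -0.06810625]
 [ 0.06782329  0.0143439  -0.99759423]] [-0.00690627  0.55445872  1.58704764]
push_tab [([399.0, 228.0], 0.83), ([370.0, 187.0], 0.28)]
thumb_plate [([372.0, 226.0], 0.94), ([365.0, 187.0], 0.61)]
tooth [([357.0, 215.0], 0.96)]
tray_floor [([361.0, 187.0], 0.61)]
stand [([367.0, 190.0], 0.63)]
bowl [([396.0, 297.0], 0.9), ([368.0, 190.0], 0.82), ([328.0, 119.0], 0.78)]
basket [([159.0, 230.0], 0.8)]
lidded_bowl [([485.0, 217.0], 0.8)]
spoon [([368.0, 260.0], 0.75), ([354.0, 214.0], 0.44)]
glass [([318.0, 265.0], 0.5)]
jar [([435.0, 209.0], 0.69)]
```

View pics/top0.png

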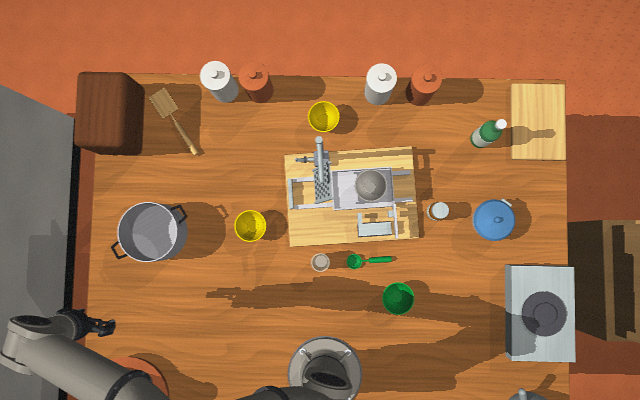

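View pics/scene0.png

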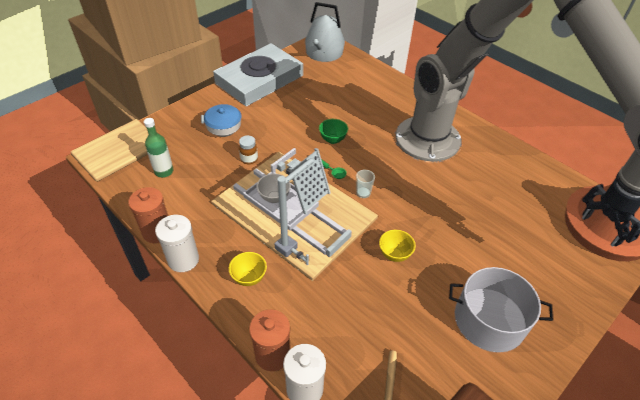

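Run:
```python
import cv2
i=cv2.imread("pics/top0.png")[130:290,290:460]
cv2.imwrite("pics/top0c.png",cv2.resize(i,None,fx=3.7,fy=3.7,interpolation=cv2.INTER_CUBIC))
```

```text
(no output)
```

View pics/top0c.png

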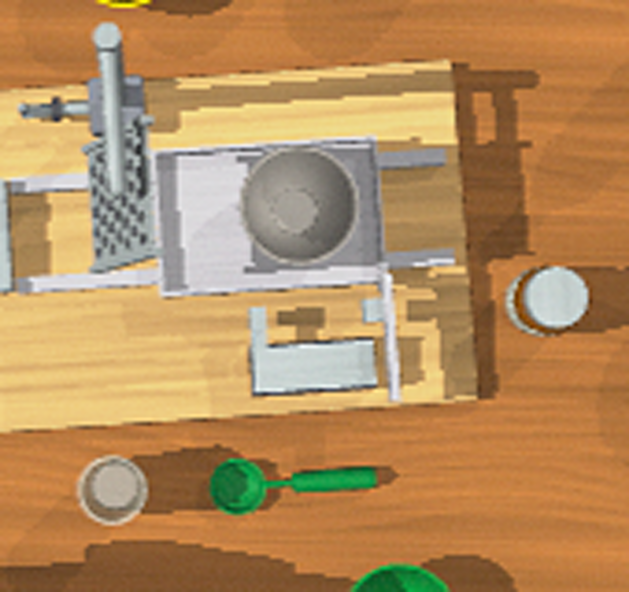

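The tray bowl, seen from above, is the grey-white one at (370,185). The look-alikes are green at (398,298) and yellow at (324,117) and (250,226), so I'll leave those alone. The tab is at about (397,220), the plate at (375,228) and the tooth at (360,216). Next I fit the stand pose.

```bash
cat >> h.py <<'E'
def proj(p,X):
    c=np.asarray(X)@p["R"].T+p["t"]; c=c@p["intrinsics"].T; return c[...,:2]/c[...,2:]
def S(s,X):
    c,si=np.cos(s[2]),np.sin(s[2]); X=np.atleast_2d(np.asarray(X,float))
    return np.c_[s[0]+c*X[:,0]-si*X[:,1], s[1]+si*X[:,0]+c*X[:,1], X[:,2]]
E
python3 - <<'E'
from h import *
from scipy.optimize import least_squares
p=eyes.grab_frame("top")
cr=lambda u,v:(u/3.7+290-.37,v/3.7+130-.37)
obs=[((135,-165,18),cr(452,60)),((-175,-165,18),cr(480,398)),
 ((-115,-70,60),cr(376,339)),((-155,-70,60),cr(377,385)),((-155,36,60),cr(254,396)),((-95,36,65),cr(250,307))]
M=np.array([o[0] for o in obs])/1e3; U=np.array([o[1] for o in obs])
f=lambda s:(proj(p,S(s,M))-U).ravel()
b=least_squares(f,[.6,-.07,.08],loss="soft_l1")
print(b.x, b.fun.reshape(-1,2).round(2).tolist()); s=b.x
np.save("s.npy",s)
tab=np.array([[-.170,-.130,.086],[-.06,-.130,.086]])
for q in (0,.02,.03,.04,.05): print(q,[( (x-290)*3.7,(y-130)*3.7) for x,y in proj(p,S(s,tab+[0,q,0]))])
im=cv2.resize(p["color"][130:290,270:460],None,fx=4,fy=4,interpolation=cv2.INTER_CUBIC)
def poly(P,c):
    u=(proj(p,S(s,np.array(P)/1e3))-[270,130]+.5)*4-.5
    cv2.polylines(im,[np.round(u).astype(int)],True,c,1)
poly([(135,-165,18),(-175,-165,18),(-175,265,18),(135,265,18)],(0,0,255))
poly([(-115,-70,60),(-155,-70,60),(-155,36,60),(-115,36,60)],(0,255,0))
poly([(-170,-90,86),(-60,-90,86),(-60,-82,86),(-170,-82,86)],(255,0,0))
poly([(-115,22,65),(-95,22,65),(-95,36,65),(-115,36,65)],(255,0,255))
cv2.imwrite("pics/fit.png",im)
w=eyes.grab_frame("wrist"); print(w["T_tool_cam"].round(3))
E
```

```text
[ 0.61056646 -0.1254433   0.08617656] [[0.09, -0.57], [-0.24, 0.59], [-0.65, -0.12], [0.0, -0.17], [0.43, -1.0], [0.3, 4.44]]
0 [(np.float64(450.6465646817866), np.float64(395.69670253327354)), (np.float64(440.78476839289345), np.float64(267.8429730565298))]
0.02 [(np.float64(427.3074724058262), np.float64(397.2172153937868)), (np.float64(417.5617801040451), np.float64(269.3700668088999))]
0.03 [(np.float64(415.6398625872523), np.float64(397.9773456752402)), (np.float64(405.9522031520349), np.float64(270.13348761463607))]
0.04 [(np.float64(403.9735433627049), np.float64(398.7373918760963)), (np.float64(394.3439040469372), np.float64(270.8968243919083))]
0.05 [(np.float64(392.3085145180607), np.float64(399.49735401030546)), (np.float64(382.73688257778844), np.float64(271.66007715458886))]
[[ 0.001 -0.955 -0.298  0.076]
 [ 1.     0.002 -0.     0.   ]
 [ 0.001 -0.298  0.955 -0.135]
 [ 0.     0.     0.     1.   ]]
```

View pics/fit.png

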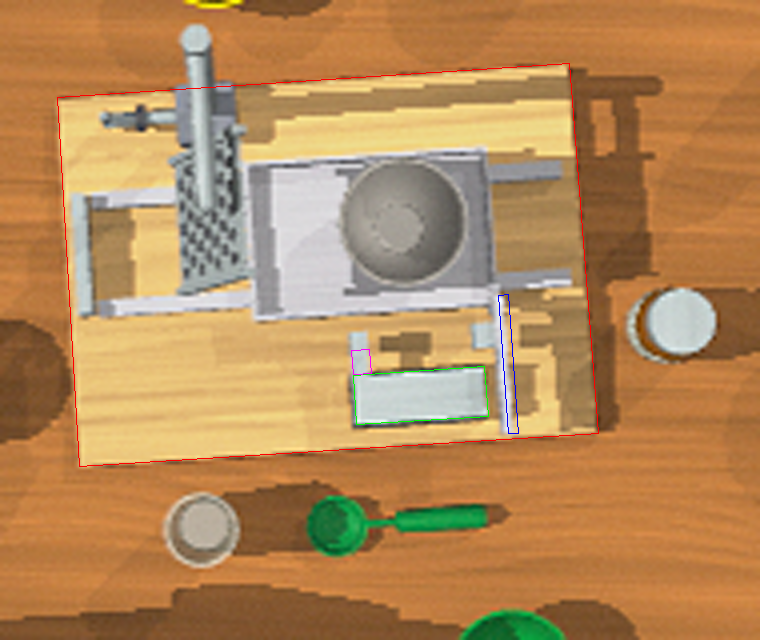

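```bash
cat >> h.py <<'E'
s=np.load("s.npy")
def st():
    o=r.get_obs(); R=Ro.from_rotvec(o["orientation"]).as_matrix(); P=o["tcp_pos"]
    c,si=np.cos(s[2]),np.sin(s[2]); A=np.array([[c,-si,0],[si,c,0],[0,0,1]])
    q=A.T@(P-[s[0],s[1],0]); print("t",round(o["clock"],2),"world",P.round(4),"stand mm",(q*1e3).round(1),"tip z",((P+R[:,2]*r.tip_reach)[2]*1e3).round(1))
    print("tool axes in stand\n",(A.T@R).round(3),"\nF stand",(A.T@o["contact_force"]).round(2),"grip",round(o["grip_width"],4))
    Rs=A.T@R; print("yaw to align x with +y:",round(-np.arctan2(-Rs[0,0],Rs[1,0]) ,3)); return q,A.T@R
def to(x,y,z):
    q,Rs=st(); print("move cm (tool xyz):",(Rs.T@(np.array([x,y,z])/1e3-q)*100).round(2))
E
python3 - <<'E'
from h import *
to(-135,-120,200); print(S(s,[[-.135,-.12,.2]]), S(s,[[-.26,.2,.2]]))
E
```

```text
t 1.3 world [0.2077 0.6422 0.2393] stand mm [-335.3  799.5  239.3] tip z 231.3
tool axes in stand
 [[-0.921  0.388  0.   ]
 [ 0.388  0.921 -0.   ]
 [-0.    -0.    -1.   ]] 
F stand [ 0.39 -0.22 -0.4 ] grip 0.0853
yaw to align x with +y: -1.172
move cm (tool xyz): [-54.18 -76.95   3.93]
[[ 0.48639582 -0.25661743  0.2       ]] [[0.33431731 0.05143634 0.2       ]]
```

>>> carry_out(series="0 0 0 0.167 0; 0 0 0 0.167 0; 0 0 0 0.167 0; 0 0 0 0.167 0; 0 0 0 0.167 0; 0 0 0 0.167 0; 0 0 0 0.170 0; 0 0 0 0 0", grip_force=40)

```text
clock: 2.3
tcp_pos: [0.2075, 0.6423, 0.2392]
orientation: [2.122, 2.317, 0.0]
contact_force: [0.2, -0.3, 0.4]
grip_width: 0.0001
```

Run:
```python
from h import *
to(-140,-120,200)
```

```text
t 2.3 world [0.2075 0.6423 0.2392] stand mm [-335.5  799.6  239.2] tip z 231.2
tool axes in stand
 [[-0.002  1.     0.   ]
 [ 1.     0.002 -0.   ]
 [-0.     0.    -1.   ]] 
F stand [ 0.22 -0.28  0.43] grip 0.0001
yaw to align x with +y: -0.002
move cm (tool xyz): [-91.99  19.4    3.95]
```

>>> carry_out(series="-5 1.9 0 0 0; -5 1.9 0 0 0; -5 1.9 0 0 0; -5 1.9 0 0 0; -5 1.9 0 0 0; -5 1.9 0 0 0; -5 1.9 0 0 0; -5 1.2 0 0 0")

```text
clock: 3.3
tcp_pos: [0.3875, 0.2545, 0.2397]
orientation: [2.119, 2.319, 0.002]
contact_force: [1.4, 1.2, 0.1]
grip_width: 0.0002
```

>>> carry_out(series="-5 0 0 0 0; -5 0 0 0 0; -5 0 0 0 0; -5 0 0 0 0; -5 0 0 0 0; -5 0 0 0 0; -5 0 0 0 0; -5 0 0 0 0")

```text
clock: 4.3
tcp_pos: [0.421, -0.1439, 0.2398]
orientation: [2.118, 2.319, 0.002]
contact_force: [1.1, 0.9, -0.8]
grip_width: 0.0002
```

>>> carry_out(series="-5 2 0 0 0; -5 2 0 0 0; -1 1 0 0 0; 0 0 0 0 0; 0 0 0 0 0")

```text
clock: 4.92
tcp_pos: [0.4796, -0.2461, 0.2391]
orientation: [-2.12, -2.316, -0.001]
contact_force: [-0.1, 0.0, 0.3]
grip_width: -0.0002
```

Run:
```python
from h import *
to(-135,-122,120)
p=eyes.grab_frame("top"); cv2.imwrite("pics/top1.png",cv2.resize(p["color"][110:300,270:460],None,fx=3,fy=3))
```

```text
t 4.92 world [ 0.4796 -0.2461  0.2391] stand mm [-140.8 -108.9  239.1] tip z 231.1
tool axes in stand
 [[-0.002  1.    -0.001]
 [ 1.     0.002  0.002]
 [ 0.002 -0.001 -1.   ]] 
F stand [-0.14  0.05  0.3 ] grip -0.0002
yaw to align x with +y: -0.002
move cm (tool xyz): [-1.33  0.59 11.9 ]
```

View pics/top1.png

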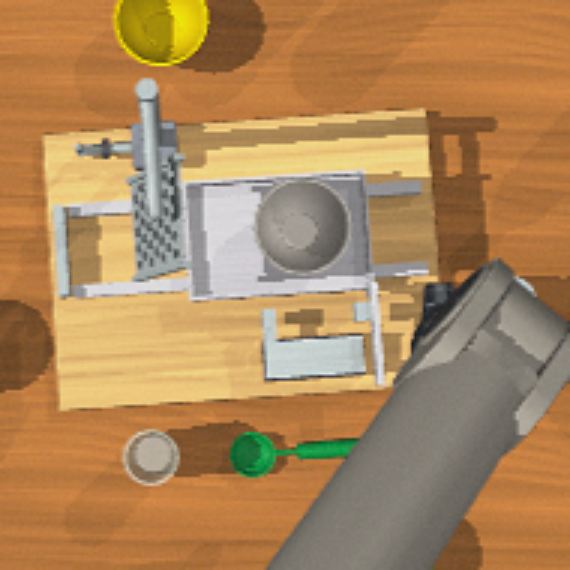

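>>> carry_out(series="-0.7 0.3 4 0 0; -0.6 0.3 4 0 0; 0 0 4 0 0; 0 0 3.6 0 0; 0 0 0 0 0")

```text
clock: 5.6
tcp_pos: [0.4856, -0.2578, 0.0818]
orientation: [-2.119, -2.313, 0.002]
contact_force: [-0.1, 0.3, 1.5]
grip_width: -0.0001
```

Run:
```python
from h import *
st()
p=eyes.grab_frame("wrist"); cv2.imwrite("pics/w1.png",p["color"])
p=eyes.grab_frame("scene"); cv2.imwrite("pics/s1.png",cv2.resize(p["color"][100:280,200:400],None,fx=3,fy=3))
```

```text
t 5.6 world [ 0.4856 -0.2578  0.0818] stand mm [-135.9 -121.1   81.8] tip z 73.8
tool axes in stand
 [[-0.002  1.    -0.004]
 [ 1.     0.002  0.003]
 [ 0.003 -0.004 -1.   ]] 
F stand [-0.05  0.31  1.48] grip -0.0001
yaw to align x with +y: -0.002
```

View pics/w1.png

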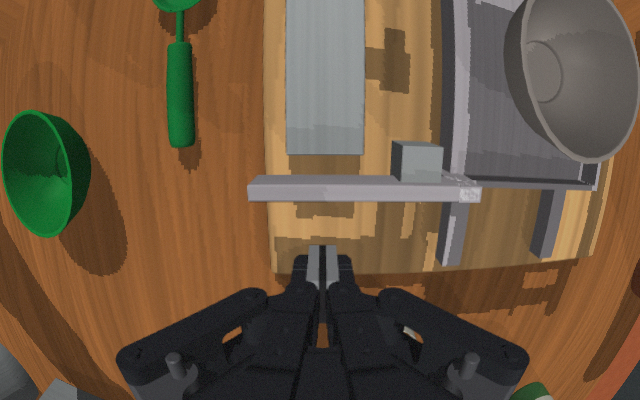

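View pics/s1.png

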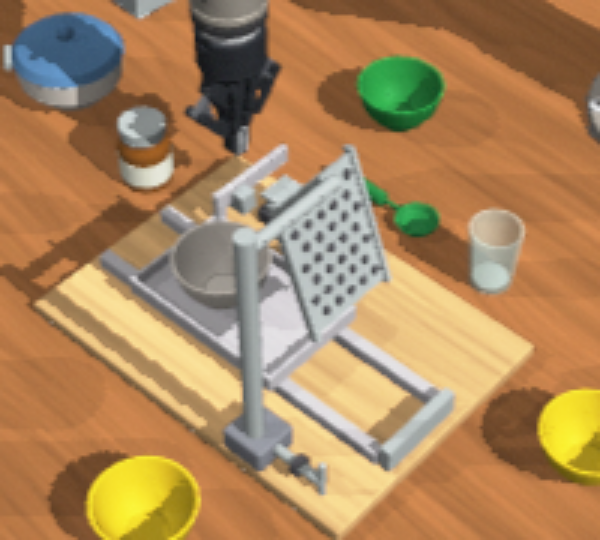

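>>> carry_out(series="0.8 0 0 0 0; 0.8 0 0 0 0; 0.6 0 0 0 0; 0.6 0 0 0 0; 0.8 0 0 0 0; 0.8 0 0 0 0; 0.8 0 0 0 0; 0 0 0 0 0")

```text
clock: 6.7
tcp_pos: [0.4825, -0.2069, 0.083]
orientation: [-2.121, -2.315, -0.001]
contact_force: [0.1, -0.1, -0.9]
grip_width: 0.0001
```

Run:
```python
from h import *
st()
p=eyes.grab_frame("wrist"); cv2.imwrite("pics/w2.png",p["color"])
```

```text
t 6.7 world [ 0.4825 -0.2069  0.083 ] stand mm [-134.6  -70.1   83. ] tip z 75.0
tool axes in stand
 [[-0.001  1.    -0.001]
 [ 1.     0.001  0.001]
 [ 0.001 -0.001 -1.   ]] 
F stand [ 0.12 -0.08 -0.88] grip 0.0001
yaw to align x with +y: -0.001
```

View pics/w2.png

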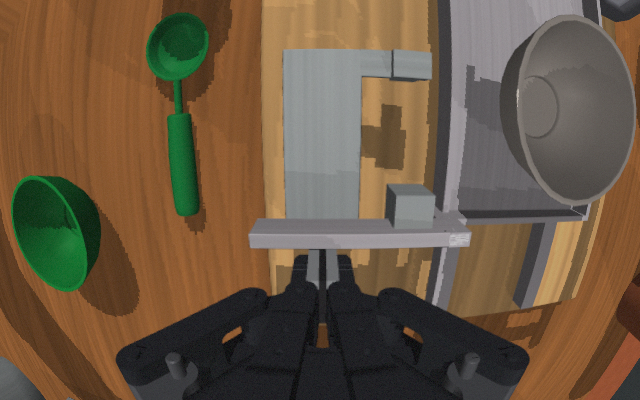

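>>> carry_out(series="0.5 0 0.2 0 0; 0.7 0 0 0 0; 0.7 0 0 0 0; 0.7 0 0 0 0; 0 0 0 0 0; 0 0 0 0 0")

```text
clock: 7.5
tcp_pos: [0.4805, -0.182, 0.0813]
orientation: [-2.123, -2.315, -0.0]
contact_force: [0.1, -0.2, 0.3]
grip_width: -0.0002
```

Run:
```python
from h import *
st()
p=eyes.grab_frame("wrist"); cv2.imwrite("pics/w3.png",p["color"])
p=eyes.grab_frame("top"); cv2.imwrite("pics/t3.png",cv2.resize(p["color"][130:290,270:460],None,fx=4,fy=4,interpolation=cv2.INTER_CUBIC))
for q in (.09,.1,.105,.11,.115,.12): print(q,(4*(proj(p,S(s,[[-.06,-.13+q,.086],[-.065,-.13+q,.086]]))-[270,130])).round(1).tolist())
```

```text
t 7.5 world [ 0.4805 -0.182   0.0813] stand mm [-134.5  -45.1   81.3] tip z 73.3
tool axes in stand
 [[-0.     1.    -0.   ]
 [ 1.     0.     0.001]
 [ 0.001 -0.    -1.   ]] 
F stand [ 0.04 -0.17  0.25] grip -0.0002
yaw to align x with +y: -0.0
0.09 [[443.6, 297.0], [444.0, 303.2]]
0.1 [[431.0, 297.8], [431.5, 304.1]]
0.105 [[424.8, 298.2], [425.2, 304.5]]
0.11 [[418.5, 298.6], [419.0, 304.9]]
0.115 [[412.2, 299.0], [412.7, 305.3]]
0.12 [[406.0, 299.5], [406.4, 305.7]]
```

View pics/w3.png

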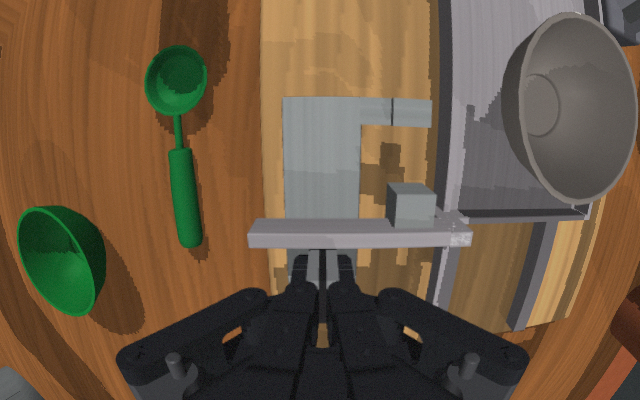

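View pics/t3.png

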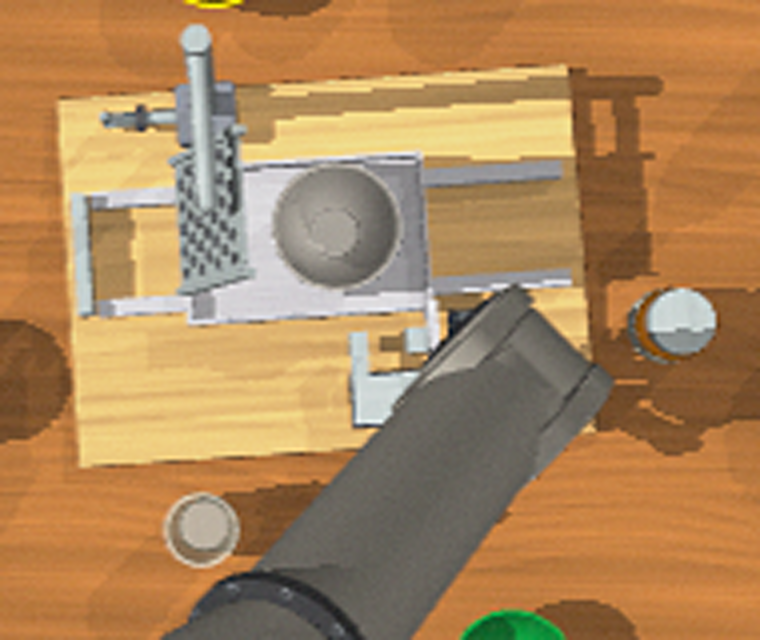

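>>> carry_out(series="-0.3 0 0 0 0; 0 0 0.6 0 0; 0 0 0.4 0 0; 0 0 0.3 0 0; 0 0 0.3 0 0; 0 0 0.3 0 0; 0 0 0 0 0")

```text
clock: 8.48
tcp_pos: [0.4806, -0.1854, 0.0622]
orientation: [-2.124, -2.314, 0.0]
contact_force: [-1.7, 0.8, 5.2]
grip_width: -0.0004
```

Run:
```python
from h import *
st()
p=eyes.grab_frame("wrist"); cv2.imwrite("pics/w4.png",p["color"])
```

```text
t 8.47 world [ 0.4806 -0.1854  0.0622] stand mm [-134.7  -48.5   62.2] tip z 54.2
tool axes in stand
 [[ 0.  1. -0.]
 [ 1. -0.  0.]
 [ 0. -0. -1.]] 
F stand [-1.65  0.92  5.24] grip -0.0004
yaw to align x with +y: 0.0
```

View pics/w4.png

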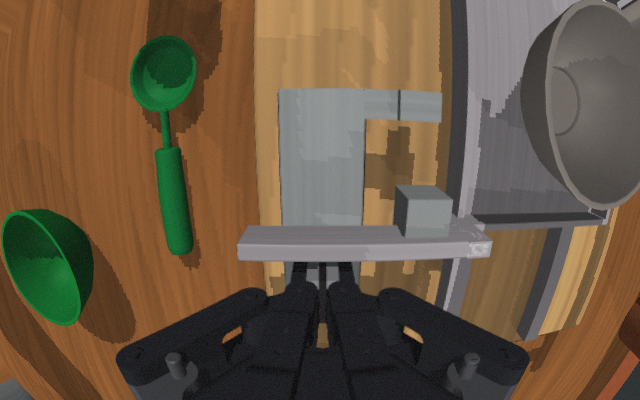

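>>> carry_out(series="0 0 0.3 0 0; 0 0 0.3 0 0; 0 0 0.1 0 0; 0 0 0 0 0; 0 0 0 0 0")

```text
clock: 9.15
tcp_pos: [0.4806, -0.1853, 0.0555]
orientation: [-2.124, -2.314, -0.0]
contact_force: [-1.7, 1.3, 7.2]
grip_width: -0.0
```

Run:
```python
from h import *
st()
```

```text
t 9.15 world [ 0.4806 -0.1853  0.0555] stand mm [-134.7  -48.5   55.5] tip z 47.5
tool axes in stand
 [[ 0.  1. -0.]
 [ 1. -0.  0.]
 [ 0. -0. -1.]] 
F stand [-1.62  1.49  7.17] grip -0.0
yaw to align x with +y: 0.0
```

>>> carry_out(series="0.4 0 0 0 0; 0.6 0 0 0 0; 0.6 0 0 0 0; 0.6 0 0 0 0; 0.6 0 0 0 0; 0 0 0 0 0")

```text
clock: 9.9
tcp_pos: [0.4797, -0.1593, 0.0562]
orientation: [2.122, 2.311, -0.0]
contact_force: [-0.1, -4.0, 5.3]
grip_width: -0.0001
```

Run:
```python
from h import *
st()
```

```text
t 9.9 world [ 0.4797 -0.1593  0.0562] stand mm [-133.3  -22.4   56.2] tip z 48.2
tool axes in stand
 [[ 0.001  1.     0.003]
 [ 1.    -0.001 -0.003]
 [-0.003  0.003 -1.   ]] 
F stand [-0.45 -4.01  5.3 ] grip -0.0001
yaw to align x with +y: 0.001
```

>>> carry_out(series="0.5 0 0.1 0 0; 0.6 0 0 0 0; 0.6 0 0 0 0; 0.6 0 0 0 0; 0.5 0 0 0 0; 0 0 0 0 0")

```text
clock: 10.65
tcp_pos: [0.4776, -0.1316, 0.0553]
orientation: [2.122, 2.31, 0.001]
contact_force: [-0.3, -3.8, 7.1]
grip_width: -0.0002
```

Run:
```python
from h import *
st()
p=eyes.grab_frame("wrist"); cv2.imwrite("pics/w5.png",p["color"])
```

```text
t 10.65 world [ 0.4776 -0.1316  0.0553] stand mm [-133.     5.3   55.3] tip z 47.3
tool axes in stand
 [[ 0.001  1.     0.004]
 [ 1.    -0.001 -0.004]
 [-0.004  0.004 -1.   ]] 
F stand [-0.64 -3.72  7.1 ] grip -0.0002
yaw to align x with +y: 0.001
```

View pics/w5.png

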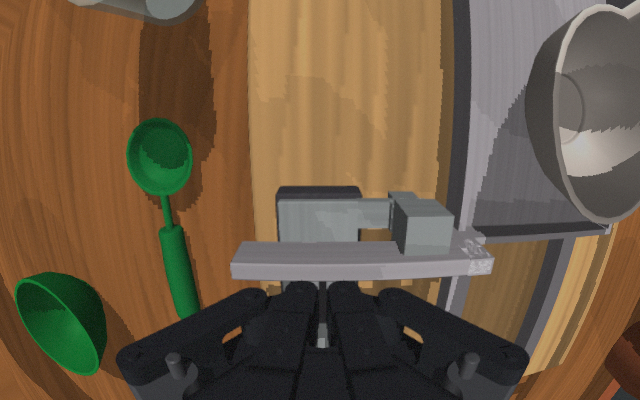

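>>> carry_out(series="0.5 0 0 0 0; 0.6 0 0 0 0; 0.6 0 0 0 0; 0.4 0 0 0 0; 0.2 0 0 0 0; 0.1 0 0 0 0; 0 0 0 0 0")

```text
clock: 11.58
tcp_pos: [0.4756, -0.1083, 0.0553]
orientation: [2.122, 2.309, 0.0]
contact_force: [0.1, -5.6, 7.7]
grip_width: 0.0002
```

Run:
```python
from h import *
st()
p=eyes.grab_frame("wrist"); cv2.imwrite("pics/w6.png",p["color"])
```

```text
t 11.57 world [ 0.4756 -0.1083  0.0553] stand mm [-133.    28.7   55.3] tip z 47.3
tool axes in stand
 [[ 0.002  1.     0.004]
 [ 1.    -0.002 -0.004]
 [-0.004  0.004 -1.   ]] 
F stand [-0.37 -5.57  7.75] grip 0.0002
yaw to align x with +y: 0.002
```

View pics/w6.png

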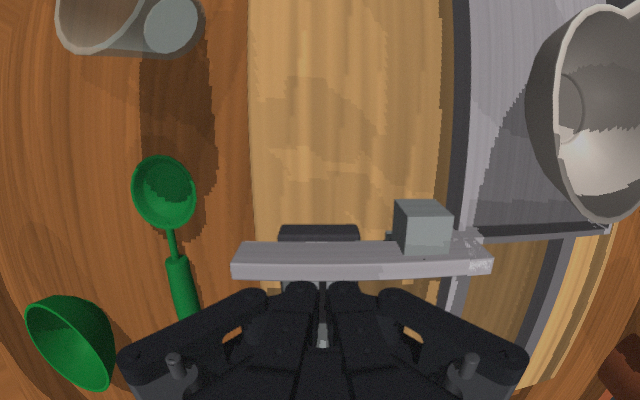

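>>> carry_out(series="0.2 0 0 0 0; 0.2 0 0 0 0; 0 0 0 0 0")

```text
clock: 12.0
tcp_pos: [0.4755, -0.1066, 0.0555]
orientation: [2.122, 2.304, -0.002]
contact_force: [0.1, -12.7, 4.5]
grip_width: -0.0003
```

Run:
```python
from h import *
st()
```

```text
t 12.0 world [ 0.4755 -0.1066  0.0555] stand mm [-133.    30.4   55.5] tip z 47.5
tool axes in stand
 [[ 0.004  1.     0.005]
 [ 1.    -0.004 -0.008]
 [-0.008  0.005 -1.   ]] 
F stand [ -0.96 -12.67   4.53] grip -0.0003
yaw to align x with +y: 0.004
```

>>> carry_out(series="-0.3 0 0 0 0; -0.3 0 0 0 0; 0 0 -0.5 0 0; 0 0 -0.7 0 0; 0 0 -1.5 0 0; 0 0 -3 0 0; 0 0 -4 0 0; -3 -2 -4 0 0")

```text
clock: 13.0
tcp_pos: [0.4573, -0.1381, 0.1926]
orientation: [2.119, 2.32, -0.001]
contact_force: [1.5, 0.2, -0.1]
grip_width: 0.0004
```

>>> carry_out(series="-5 -3 0 0 0; -5 -3 0 0 0; -5 0 0 0 0; -5 0 0 0 0; 0 0 0 0 0; 0 0 0 0 0; 0 0 0 0 0")

```text
clock: 13.88
tcp_pos: [0.4143, -0.3421, 0.1912]
orientation: [-2.121, -2.316, -0.001]
contact_force: [0.4, 1.0, 0.2]
grip_width: 0.0002
```

Run:
```python
from h import *
st()
p=eyes.grab_frame("wrist"); cv2.imwrite("pics/w7.png",p["color"])
p=eyes.grab_frame("top")
im=cv2.resize(p["color"][130:290,270:460],None,fx=4,fy=4,interpolation=cv2.INTER_CUBIC)
def poly(P,c):
    u=(proj(p,S(s,np.array(P)/1e3))-[270,130]+.5)*4-.5
    cv2.polylines(im,[np.round(u).astype(int)],True,c,1)
poly([(-170,40,86),(-60,40,86),(-60,48,86),(-170,48,86)],(255,0,0))
poly([(-100,22,65),(-80,22,65),(-80,36,65),(-100,36,65)],(255,0,255))
cv2.imwrite("pics/t7.png",im)
p=eyes.grab_frame("scene"); cv2.imwrite("pics/s7.png",cv2.resize(p["color"][100:280,200:400],None,fx=3,fy=3,interpolation=cv2.INTER_CUBIC))
```

```text
t 13.88 world [ 0.4143 -0.3421  0.1912] stand mm [-214.2 -199.   191.2] tip z 183.2
tool axes in stand
 [[-0.002  1.    -0.   ]
 [ 1.     0.002  0.001]
 [ 0.001 -0.    -1.   ]] 
F stand [0.45 0.98 0.21] grip 0.0002
yaw to align x with +y: -0.002
```

View pics/t7.png

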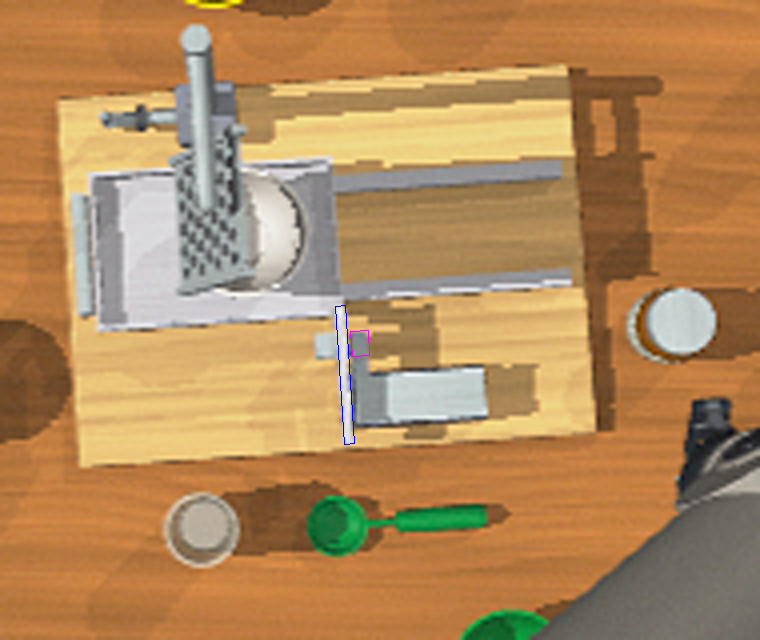

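View pics/s7.png

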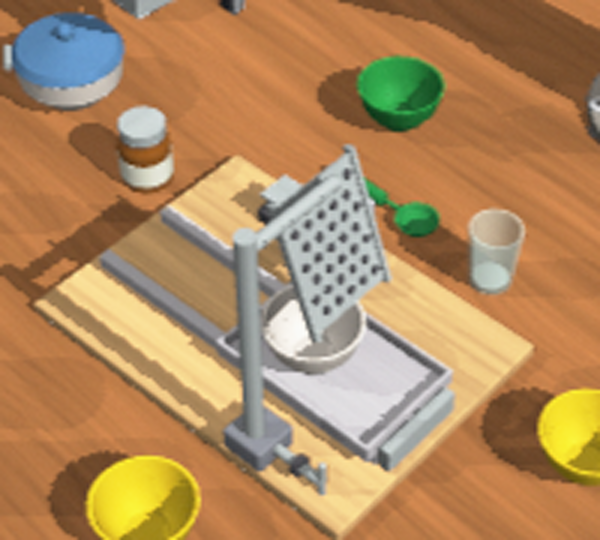

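View pics/w7.png

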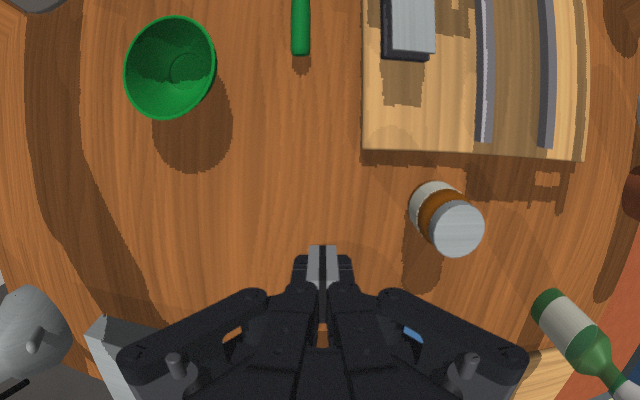

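Run:
```python
from h import *
print(r.hand_in()); print(r.get_obs()["clock"])
```

```text
the job is handed in; nothing more can be done
None
the job is handed in; nothing more can be done
```

The tray is fully home under the grater with the catch up again behind the lug. I handed the job in at about 14 s; `hand_in` gave no verdict.

**What I did:** With the gripper shut and turned square to the stand, I pushed the tray by its tab to about 0.095 m. Behind the tab I pressed the thumb plate down by about 12 mm, at about 7 N. I kept it down while sliding forward, past 0.146 m with the lug over the tooth, until the pushing force rose to 12.7 N at the stop. Then I backed off 6 mm, lifted off and moved the hand clear.

**Last checks:**
- **Tray:** In the top picture the tab lies on the outline I computed for 0.170 m.
- **Catch:** The thumb plate is back at the same pixels as when it was up at the start.
- **Bowl:** It stands upright in the tray, about 24 mm from its centre.
- **Other things:** The glass, spoon and jar show no shift in the pictures, and neither does the lidded bowl. I did not look at the basket again; the hand passed well above its height.
- **Robot:** It touches nothing; the force reading is near zero.

No check failed. The tray and catch values are worked out from the finger's position and the pictures, because the state does not report them. At the stop the vertical force read only 4.5 N; I put that down to friction against the tab, since the fingertip height had not changed.

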